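Slide a hinge foot under its retainer and lock it

ROBOT

A 7-joint arm with a two-finger parallel gripper is mounted at the origin on the work surface. World frame = base frame: x ahead of the robot, y to its left, z up, the work surface at z = 0. Lengths are in m, angles in degrees, forces in N, time in s.
With the tool pointing down it reaches from about 0.425 to 0.875 m from the base axis. Payload 4.7 kg.
Tool frame: the origin (TCP) lies on the front face of the gripper's body, between the roots of the fingers; the fingertips stand 70 mm ahead of it and the grasp point (between the pads) lies 51 mm ahead of it (tip_extent is the distance from the TCP to the fingertips, in m); z points along the fingers, y is the direction in which the jaws open and shut (so a half turn about z gives the same grasp; the last joint's range is limited). The gripper opens to 87 mm and grips with 3 to 60 N. Pads are 19 mm wide; open, the fingers measure 117 mm over their backs; the gripper's body (75 mm by 190 mm) begins 51 mm behind the grasp point.
Start: joints at [-69.838, 18.392, -4.016, 83.108, 1.295, 78.541, -3.26], TCP at [0.215, 0.613, 0.292] pointing down, gripper open.
Joint ranges: [-163.93, 163.93], [-17.29, 119.83], [-79.2, 71.16], [3.27, 140.29], [-89.18, 269.18], [5.43, 117.66], [-154.24, 154.24]. Speed limits (degrees/s): [147.25, 147.25, 180, 180, 180, 180, 180].

INTERFACE

Orientations are given as [roll, pitch, yaw] about the fixed x, y, z axes, in that order (R = Rz(yaw) Ry(pitch) Rx(roll)).
In Python, from cell import * gives the robot as it stands.
- The arm moves only by the tool carry_out, never from a script. Its argument "increments" is text: rows parted by semicolons, each of 7 numbers parted by spaces: the opening, from 0 (shut) to 1 (fully open), then the shift along the tool's x, y, z in m, then the turn, a rotation vector about the tool's x, y, z in degrees. A call has 1 to 20 rows; each row shifts and turns the pose as measured when the row begins, along the tool's axes as they then stand; what a row does not reach is not made up. A row lasts 1/8 s, in which the tool goes at most 62.5 mm and 10.7 degrees, less where a joint would pass 70% of its speed; a pose out of reach is approached as far as the arm can. A call is refused whole if a number of a shift passes 0.0625 or a number of a turn 10.7, either way. A call with a gripper value outside its range is refused whole. The fingers move at their own pace and stop on an object; "force" is the grip in N (left out, the last holds). Time passes only in rows, so rows that do not move let the fingers close. It gives the time, the measured TCP pose, the force and the opening at its end, in the units of the state.
- get_obs(): the state, without advancing time (a new reading comes with each control period).
- read_camera(name): name is "scene" or "top"; returns a dict with "img" (480x640x3 uint8, blue, green, red), "fx", "fy", "cx", "cy" (pixels), "world_from_camera" (4x4, takes a point from camera to world coordinates). Camera axes: x right, y down, z forward; pixel columns grow to the right and rows downward; lengths in m; the calibration is good to about 2 mm. A picture is of the moment at which its call begins. There is no depth.
- sign_off(): hands the job in, once; it reports no verdict.
Trained networks look in a picture, given as the dict that the camera call returned (one of the last four; its "shot" number tells which), for a name from the list of things; names that differ only in an ending like _2 or _b are one class to them, and where a whole thing is asked for, a point or a joint stands for the part that bears it (a point fixed in the world has none). Each returns a list of dicts, best first, with "confidence" (0 to 1); they miss things now and then, are a little off and sometimes report something else, mostly with a low value. They report only what shows in the picture. A call takes as long as a camera call. They do not tell look-alikes from the thing itself.
- masks_of(target, picture): "pixels" (480x640 bool, what is visible of it) and "bbox" ([left, top, right, bottom] in pixels, round what is visible of it).
The state is a dict: "time_s": time; "qpos": joint angles; "joint_velocities": joint speeds; "effort": joint torques, N m; "tool_pos": TCP position; "tool_rot": TCP orientation; "force": force on the tool from outside, world axes, zero at the start; "wrist_torque": the same for the moment, N m; "grip_width": finger opening in m.
Only numpy, scipy, OpenCV 4.12 (cv2) and the standard library are available. Lean on these libraries where they do the work, as an engineer would, in place of code of your own. Each camera call takes 0.05 s, during which the arm holds its last target.

TASK

Set the loose hinge foot (orange post) down inside the black plinth in front of the steel retainer, slide its flat toe under the retainer's lip, past the sprung pip, until it is fully home against the stop, then slide the yellow keeper all the way across behind it. Work gently, forcing neither the foot nor the keeper (a firm hand push, never over 30 N), and leave everything else on the bench where it is.

Things in the scene. Friction and masses are not known exactly. Their poses are not given: they have to be found in the camera images.
- plinth: Heavy black open wooden box, does not move: 280 mm (its x) by 340 mm (its y), rim 75 mm above the bench, walls 15 mm thick, brown floor board whose top is 30 mm above the bench. Origin at bench height under its centre, z up.
- retainer: Bare steel bracket fixed on the floor board at the plinth's +y wall. Origin on the board's top, right under the centre of the foot's post when the foot is fully home; z up; the foot goes in along its +y, toe first. In its frame, mm: lip over the pocket from y 25 to the stop face at y 53, underside z 12, top z 20 (a brass housing to 26). The foot slides on the board all the way.
- mouth (a point): Middle of the retainer's pocket mouth, 23 mm along y and 6 mm above its origin. Pocket side faces lie 19 mm to either side (x) of here and run on to the stop, 30 mm ahead (1 mm play either side of the toe). In front the sides flare outwards over 14 mm to 26 mm either side, 9 mm high.
- pip_tip (a point): Tip of a round brass pip (6 mm radius) hanging from the lip, 40 mm along y, 8.5 mm above the retainer's origin; sprung upwards travel 4 mm, 4 N plus 0.8 N per mm. The toe meets it 13 to 16 mm before home and needs about 6 to 14 N of push to get under; from there it drags (4 to 12 N) up to the hard stop.
- foot_post (a point): Loose hinge foot, 0.18 kg: aluminium plate 36 (x) by 70 (y) by 10 mm thick, with an upright orange post 24 by 24 mm, 40 mm tall, near one end. This point is the post's centre, 30 mm above the plate's underside; +y along the toe, z up. Heel at y -17 mm. Home: 30 mm above the retainer's origin, axes parallel. Starts flat on the bench, right of the plinth.
- foot_toe (a point): Middle of the foot's toe end face, 53 mm along y from the post's centre and 5 mm above the plate's underside; fully home it touches the stop.
- keeper (a joint): Travel of the keeper bolt in m: 0 open (starts at 0 to 0.004), 0.042 fully shut. It slides along the retainer's -x with about 2 N of friction and stays where left. A yellow bar 62 by 22 mm, 9 mm high; its end lies at retainer x +26 mm open, -16 mm shut. Its edge (y -19 mm) passes 2 mm behind the heel of a foot fully home, but strikes one that is not.
- keeper_knob (a point): Centre of the keeper's upright red knob, 16 mm in diameter, from 9 to 35 mm above the floor board; this point is 22 mm above the board, at retainer x 76 mm, y -30 mm when fully open. Can be pinched, or pushed on its +x side.
There are look-alikes about, which are no part of the job. Of the things like the part that bears foot_post, leave any that is turquoise; of the rest the larger one is meant.

How it is judged:
By the outcome, as a careful person would: the job done as asked, in the order asked, and still so for the second after the job is handed in, with the robot touching nothing.
It also fails if it takes over 67 s, if anything falls off the work surface, if the arm or the gripper's body presses on something with over 40 N, if the wrist force passes 120 N, or if a joint passes its speed limit or range.

## Working session

There is one attempt and no reset: what is moved stays moved. The work goes in short steps, Python scripts to look and compute and a tool call to move; the robot and the scene stay as the last step left them, time stands still between calls to the robot, and variables do not carry over. Pictures are saved under pics/ and viewed, and the job is handed in when it is done.

Besides the shell and the picture viewer there is one more tool, called after "Request:" in YAML: its name, and indented under it one key for each argument. carry_out: Moves the arm, as the interface text tells. Its arguments: {"type":"object","properties":{"increments":{"type":"string"},"force":{"type":"number"}},"required":["increments"]}

```bash
ls; mkdir -p pics; python3 - <<'E'
from cell import *
import cv2,pickle
o=get_obs();print({k:o[k] for k in('time_s','tool_pos','tool_rot','force','grip_width')})
D={}
for n in('scene','top'):
    p=read_camera(n);D[n]=p;cv2.imwrite(f'pics/{n}0.png',p['img']);print(n,p['fx'],p['cx'],p['cy'],p['shot'],p['world_from_camera'])
    for t in('foot_post','keeper','retainer','plinth','keeper_knob'):
        for r in masks_of(t,p): print(n,t,r['confidence'],r['bbox'],r['pixels'].sum())
pickle.dump(D,open('d0.pkl','wb'))
E
```

```text
pics
{'time_s': 0.0, 'tool_pos': array([0.21532086, 0.6128626 , 0.29117002]), 'tool_rot': array([-1.79892287e+02,  8.23651070e-03,  1.60648117e+02]), 'force': array([ 0.02852744, -0.46642399, -0.39005098]), 'grip_width': 0.08741105362281433}
scene 461.05796785048057 317.8108929790216 236.03324294924536 1 [[ 0.38170048  0.78906335 -0.48133541  0.92521411]
 [ 0.9242792  -0.32786372  0.19548233 -0.24378087]
 [-0.00356447 -0.51950401 -0.85446058  0.90644516]
 [ 0.          0.          0.          1.        ]]
scene foot_post 0.85 [187.5, 231.3, 224.8, 263.0] 685
scene foot_post 0.77 [183.7, 277.3, 209.8, 303.6] 348
scene foot_post 0.67 [225.5, 265.8, 260.0, 295.5] 639
scene foot_post 0.24 [402.9, 214.7, 453.8, 288.4] 1103
scene keeper 0.59 [405.5, 248.0, 426.0, 277.4] 308
scene retainer 0.81 [404.3, 215.9, 450.8, 285.4] 1089
scene plinth 0.56 [289.6, 176.5, 487.3, 336.6] 19881
scene keeper_knob 0.73 [407.7, 247.4, 424.0, 276.2] 333
scene keeper_knob 0.24 [403.4, 216.6, 451.6, 287.9] 1126
top 441.15883211790697 321.1258987024103 241.4872626674227 2 [[-0.01652163 -0.99875508  0.04706719  0.42488546]
 [-0.99982047  0.01693935  0.00848986 -0.04786101]
 [-0.00927658 -0.04691847 -0.99885565  0.863495  ]
 [ 0.          0.          0.          1.        ]]
top foot_post 0.95 [399.6, 231.8, 440.0, 260.9] 690
top foot_post 0.94 [427.8, 283.9, 472.6, 318.0] 765
top foot_post 0.88 [459.1, 239.9, 487.4, 257.7] 372
top keeper 0.64 [226.7, 168.6, 241.7, 203.8] 426
top retainer 0.57 [178.0, 161.1, 248.0, 229.0] 1388
top retainer 0.57 [155.1, 124.5, 364.7, 297.2] 27331
top plinth 0.96 [157.7, 122.6, 366.8, 296.3] 27294
top plinth 0.33 [178.3, 157.3, 250.5, 231.6] 1451
```

View pics/scene0.png

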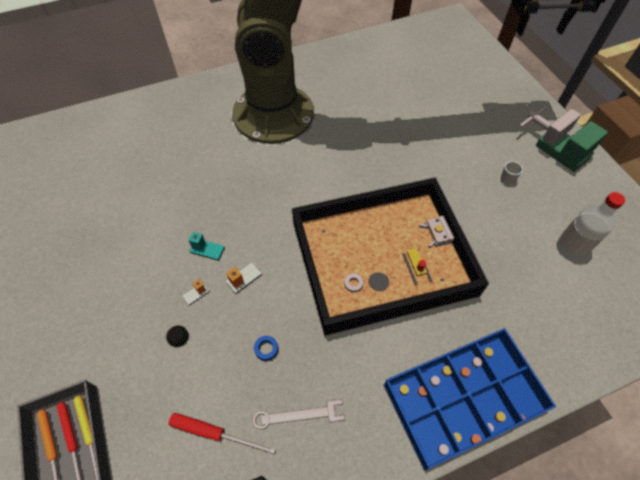

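View pics/top0.png

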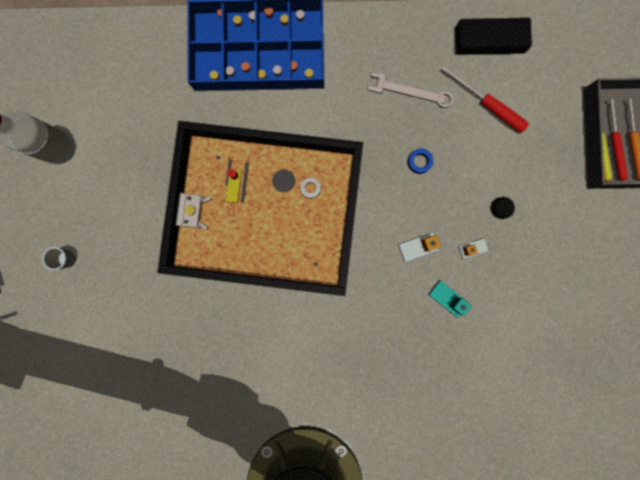

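```bash
python3 - <<'E'
import cv2,pickle,numpy as np
D=pickle.load(open('d0.pkl','rb'))
def crop(n,x0,y0,x1,y1,s):return cv2.resize(D[n]['img'][y0:y1,x0:x1],None,fx=s,fy=s,interpolation=cv2.INTER_CUBIC)
cv2.imwrite('pics/c1.png',crop('scene',170,215,270,315,6))
cv2.imwrite('pics/c2.png',crop('top',390,220,495,325,5))
cv2.imwrite('pics/c3.png',crop('scene',380,190,480,310,5))
cv2.imwrite('pics/c4.png',crop('top',150,115,260,240,4))
E
```

```text
(no output)
```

View pics/c1.png

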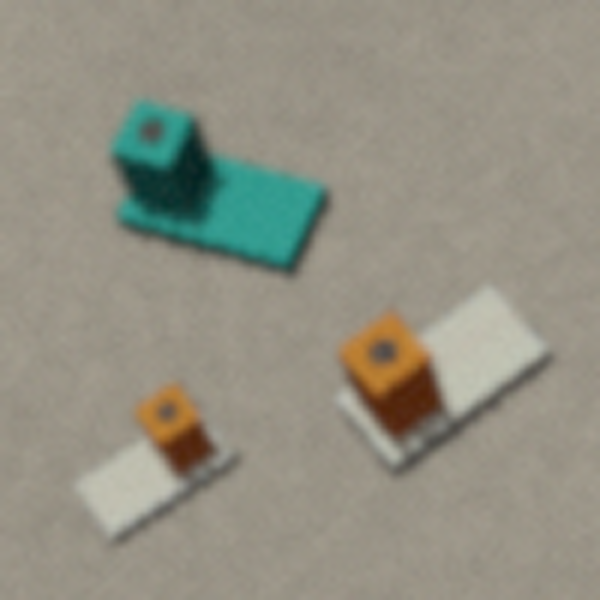

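View pics/c2.png

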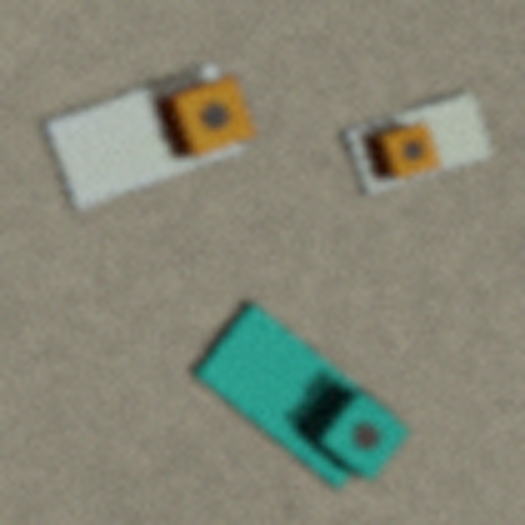

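View pics/c3.png

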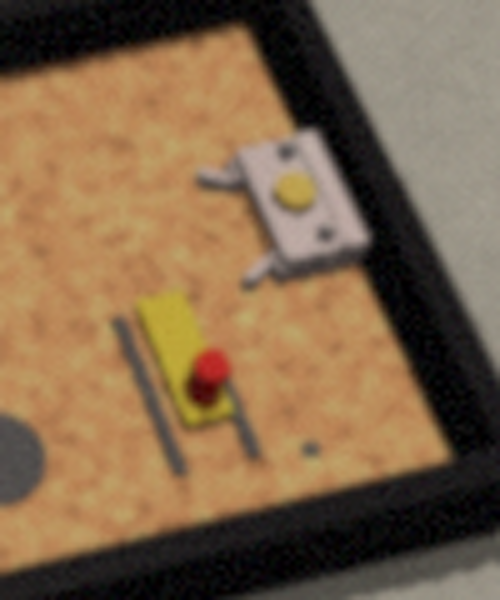

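View pics/c4.png

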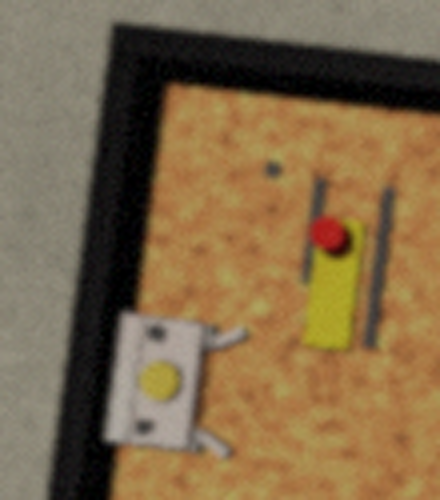

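Candidates for the foot are the larger orange-post plate at top px (420,246) / scene (243,279), a smaller orange-post one at top (473,249) / scene (197,290), and a turquoise one at top (449,300). The turquoise one is ruled out. Of the other two, the one at top (420,246) is larger, so it is the foot, and the enlarged crops confirm it. Next I make enlarged crops for measuring.

```bash
python3 - <<'E'
import cv2,pickle,numpy as np
D=pickle.load(open('d0.pkl','rb'))
def crop(n,x0,y0,w,h,s,f):
    im=cv2.resize(D[n]['img'][y0:y0+h,x0:x0+w],None,fx=s,fy=s,interpolation=cv2.INTER_CUBIC)
    for k in range(0,w,5):
        cv2.putText(im,str(x0+k),(int((k+.5)*s)-8,10),0,.35,(255,255,255),1);cv2.line(im,(int((k+.5)*s),12),(int((k+.5)*s),h*s),(255,0,255),1) if k%10==0 else 0
    for k in range(0,h,5):
        cv2.putText(im,str(y0+k),(0,int((k+.5)*s)+4),0,.35,(255,255,255),1); cv2.line(im,(25,int((k+.5)*s)),(w*s,int((k+.5)*s)),(255,0,255),1) if k%10==0 else 0
    cv2.imwrite(f,im)
crop('scene',220,260,45,40,15,'pics/e1.png')
crop('top',395,228,50,36,15,'pics/e2.png')
crop('scene',398,210,60,75,8,'pics/e3.png')
crop('top',172,155,75,75,8,'pics/e4.png')
E
```

```text
(no output)
```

View pics/e1.png

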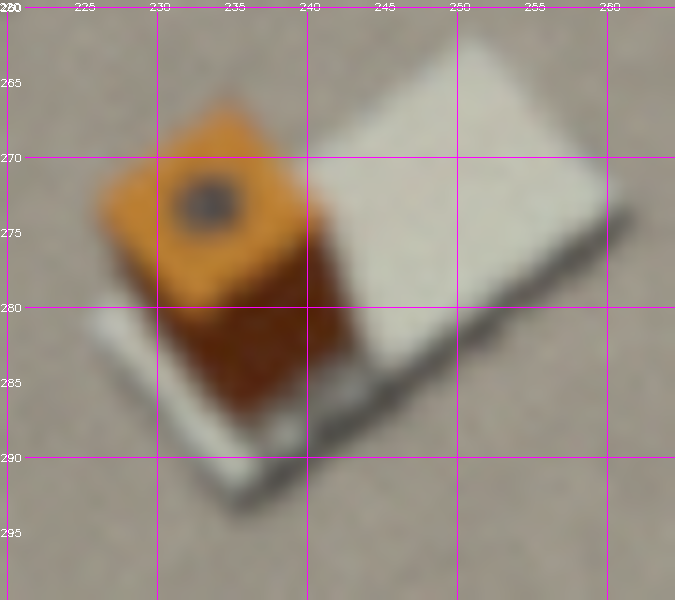

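View pics/e2.png

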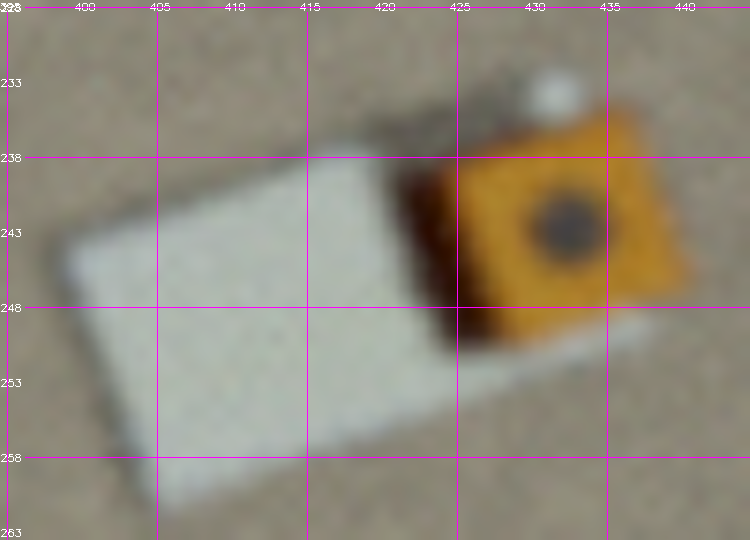

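View pics/e3.png

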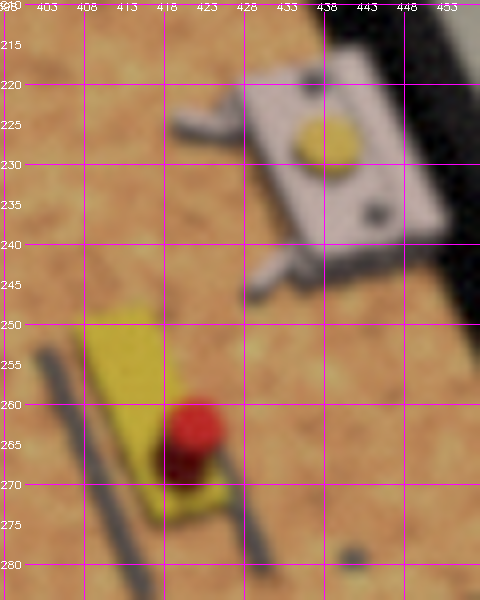

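View pics/e4.png

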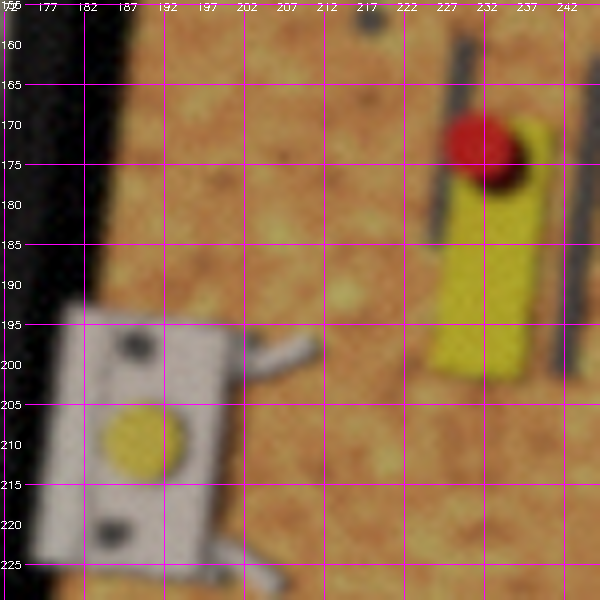

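The crops agree on the same foot: orange post top at scene (233,273) and top (432,243), with the toe pointing towards the plinth. The retainer is at top (189,210), its front edge facing right, and the knob top is at top (231,173). I'll fit poses to the corners in both views.

```bash
cat > h.py <<'E'
import numpy as np,pickle
from scipy.optimize import least_squares
D=pickle.load(open('d0.pkl','rb'))
def proj(P,p):
    T=np.linalg.inv(p['world_from_camera']);c=np.asarray(P)@T[:3,:3].T+T[:3,3]
    return np.stack([p['fx']*c[:,0]/c[:,2]+p['cx'],p['fy']*c[:,1]/c[:,2]+p['cy']],1)
def pose(v,P):  # v x,y,z,yaw
    c,s=np.cos(v[3]),np.sin(v[3]);P=np.asarray(P,float)
    return np.stack([c*P[:,0]-s*P[:,1]+v[0],s*P[:,0]+c*P[:,1]+v[1],P[:,2]+v[2]],1)
E
cat > fit.py <<'E'
from h import *
foot={'tx-':(-.012,.012,.05),'tx+':(.012,.012,.05),'hx-':(-.012,-.012,.05),'hx+':(.012,-.012,.05),'hole':(0,0,.05),
'PT-':(-.018,.053,.01),'PT+':(.018,.053,.01),'PH+':(.018,-.017,.01),'PH-':(-.018,-.017,.01)}
S={'tx-':(234.8,266.2),'hx-':(226,273.5),'hx+':(233,280.8),'tx+':(241.3,273.5),'hole':(233.3,273),'PT-':(250.7,261.8),'PT+':(260.3,271.8),'PH+':(235.4,292.3),'PH-':(226,280.7)}
T={'PT+':(399.1,244.2),'PT-':(405.5,261.5),'PH-':(437.9,249.2),'tx+':(425.3,239),'hx+':(436.9,234.7),'hx-':(440.7,246.2),'tx-':(429.1,250.8),'hole':(432.4,242.7)}
def res(v,m=foot,s=S,t=T):
    return np.concatenate([(proj(pose(v,[m[k] for k in d]),D[n])-np.array(list(d.values()))).ravel() for n,d in(('scene',s),('top',t))])
for s,t in((S,T),(S,{}),({},T)):
    if not t: f=lambda v:np.concatenate([(proj(pose(v,[foot[k] for k in s]),D['scene'])-np.array(list(s.values()))).ravel()])
    elif not s: f=lambda v:np.concatenate([(proj(pose([v[0],v[1],0,v[3]],[foot[k] for k in t]),D['top'])-np.array(list(t.values()))).ravel()])
    else: f=res
    r=least_squares(f,[.45,-.25,0,0],loss='soft_l1')
    print('foot',r.x[:3].round(4),np.degrees(r.x[3]).round(2),'rms',np.sqrt((r.fun**2).mean()).round(2))
# hole triangulation
def ray(p,uv):
    W=p['world_from_camera'];d=W[:3,:3]@np.array([(uv[0]-p['cx'])/p['fx'],(uv[1]-p['cy'])/p['fy'],1]);return W[:3,3],d/np.linalg.norm(d)
def tri(u,v):
    A=0;b=0
    for n,q in(('scene',u),('top',v)):
        o,d=ray(D[n],q);M=np.eye(3)-np.outer(d,d);A=A+M;b=b+M@o
    return np.linalg.solve(A,b)
print('hole',tri(S['hole'],T['hole']),'knobtop',tri((422.5,262),(231.3,173)),'housing',tri((438.8,227.3),(189.7,209.6)))
rt=lambda w,b,q:{'F+':(w,.025,.02),'F-':(-w,.025,.02),'B+':(w,b,.02),'B-':(-w,b,.02),'hs':(0,.040,.026),'kn':(.076-q,-.03,.035),'k1':(.026-q,-.019,.009),'k2':(.026-q,-.041,.009),'k3':(.088-q,-.041,.009),'k4':(.088-q,-.019,.009)}
S2={'F-':(427.3,219.5),'F+':(436.5,240.8),'B-':(442.8,215.2),'B+':(453.5,237.6),'hs':(438.8,227.3),'kn':(422.5,262),'k1':(416.3,248),'k2':(407.3,250.8),'k3':(416.9,274),'k4':(426.9,272)}
T2={'F+':(201.6,195.3),'F-':(198.5,227),'B+':(180,192),'B-':(175.9,224.5),'hs':(189.7,209.6),'kn':(231.3,173),'k1':(225.6,200.5),'k2':(236.8,201.4),'k3':(240.3,170.2)}
for sel in(('scene','top'),('scene',),('top',)):
  def f(u):
    m=rt(*u[4:]);v=u[:4].copy()
    if len(sel)==1:v[2]=.03
    return np.concatenate([(proj(pose(v,[m[k] for k in d]),D[n])-np.array(list(d.values()))).ravel() for n,d in(('scene',S2),('top',T2)) if n in sel])
  r=least_squares(f,[.48,.2,.03,0,.03,.06,0],loss='soft_l1',x_scale=[.1,.1,.1,1,.01,.01,.01])
  print('ret',r.x[:3].round(4),np.degrees(r.x[3]).round(2),r.x[4:].round(4),'rms',np.sqrt((r.fun**2).mean()).round(2));
  if len(sel)==2: print(r.fun.reshape(-1,2).round(1).tolist())
E
python3 fit.py
```

```text
foot [ 0.4582 -0.2451 -0.0009] 19.87 rms 0.74
foot [ 0.4471 -0.2433 -0.023 ] 20.65 rms 0.3
foot [ 0.4576 -0.2466  0.    ] 18.84 rms 0.49
hole [ 0.45787878 -0.24489365  0.04985381] knobtop [0.59143754 0.12282196 0.06443998] housing [0.52642779 0.20175592 0.05570918]
ret [0.5212 0.1614 0.0294] -7.11 [0.0298 0.0643 0.0004] rms 0.76
[[-1.6, 0.0], [-0.3, 1.0], [-0.7, 0.4], [-0.4, 0.1], [-1.0, 0.2], [-0.8, 0.6], [-0.8, -0.6], [-1.3, -1.0], [-0.3, 0.6], [-0.5, 0.1], [-1.3, -0.4], [-2.1, -0.3], [-0.6, 0.7], [-0.4, -0.1], [-0.3, -0.1], [-0.6, -0.9], [-0.8, -0.0], [-0.4, 0.3], [-0.1, -0.9]]
ret [ 0.5208  0.1638 -0.1042] -8.06 [ 0.0291  0.0632 -0.0014] rms 0.43
ret [0.5214 0.1595 0.1889] -6.63 [0.0301 0.0651 0.0019] rms 0.48
```

Triangulated heights match the text: post top 49.9 mm (50), knob top 64.4 mm (65), housing 55.7 mm (56). The foot is at about (0.458,-0.245) with yaw 19.9°, and the retainer at about (0.521,0.161) with yaw -7.1°. I'll turn the jaws to lie along the foot's x and move above it.

Request:
carry_out:
  increments: "0.6 0 0 0 0 0 10.14;0.6 0 0 0 0 0 10.14;0.6 0 0 0 0 0 10.14;0.6 0 0 0 0 0 10.14;0.6 0 0 0 0 0 10.14;0.6 -0.055 0.018 0 0 0 0;0.6 -0.055 0.018 0 0 0 0;0.6 -0.055 0.018 0 0 0 0;0.6 -0.055 0.018 0 0 0 0;0.6 -0.055 0.018 0 0 0 0;0.6 -0.055 0.018 0 0 0 0;0.6 -0.055 0.018 0 0 0 0;0.6 -0.055 0.018 0 0 0 0"
  force: 30

```text
time_s: 2.22
tool_pos: [0.4951, 0.2356, 0.2922]
tool_rot: [179.8, -0.3, 108.9]
force: [-0.0, 1.6, -0.9]
grip_width: 0.0522
```

Request:
carry_out:
  increments: "0.6 -0.049 -0.021 0.012 0 0 0;0.6 -0.049 -0.021 0.012 0 0 0;0.6 -0.049 -0.021 0.012 0 0 0;0.6 -0.049 -0.021 0.012 0 0 0;0.6 -0.049 -0.021 0.012 0 0 0;0.6 -0.049 -0.021 0.012 0 0 0;0.6 -0.049 -0.021 0.012 0 0 0;0.6 -0.049 -0.021 0.012 0 0 0;0.6 -0.049 -0.021 0.012 0 0 -1;0.6 0 0 0 0 0 0"

```text
time_s: 3.48
tool_pos: [0.459, -0.2624, 0.181]
tool_rot: [179.1, -0.1, 109.4]
force: [0.4, -0.7, -0.2]
grip_width: 0.0522
```

```bash
cat > look.py <<'E'
import sys,cv2,pickle
from cell import *
from h import *
o=get_obs();print({k:np.round(o[k],4).tolist() for k in('time_s','tool_pos','tool_rot','force','grip_width')})
Q={n:read_camera(n) for n in('scene','top')}
tag=sys.argv[1];pickle.dump(Q,open(f'd_{tag}.pkl','wb'))
ims=[]
for n,a in zip(('scene','top'),sys.argv[2:4]):
    x,y,w,h=map(int,a.split(','));ims.append(cv2.resize(Q[n]['img'][y:y+h,x:x+w],(400,int(400*h/w)),interpolation=cv2.INTER_CUBIC))
H=max(i.shape[0] for i in ims);ims=[cv2.copyMakeBorder(i,0,H-i.shape[0],0,0,0) for i in ims]
cv2.imwrite(f'pics/{tag}.png',np.hstack(ims))
E
python3 look.py above 170,180,130,130 380,190,130,130
```

```text
{'time_s': 3.475, 'tool_pos': [0.459, -0.2624, 0.181], 'tool_rot': [179.0692, -0.1125, 109.4421], 'force': [0.3776, -0.6929, -0.199], 'grip_width': 0.0522}
```

View pics/above.png

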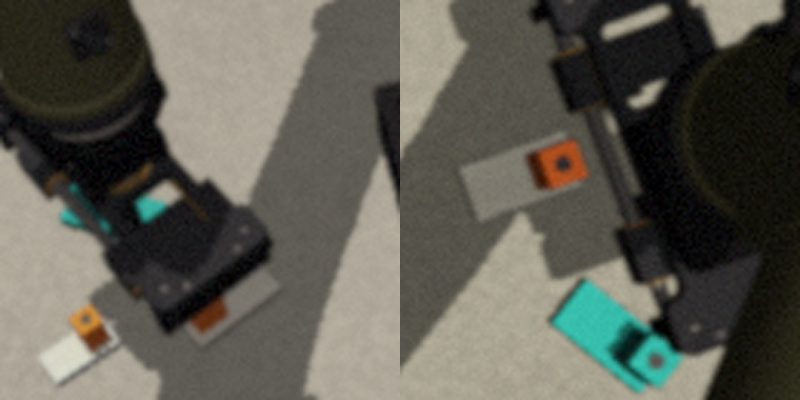

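Request:
carry_out:
  increments: "0.6 0.0167 0.005 0 0.9 0 -0.5;0.6 0 0 0 0 0 0;0.6 0 0 0.03 0 0 0;0.6 0 0 0.03 0 0 0;0.6 0 0 0.025 0 0 0;0.6 0 0 0 0 0 0"

```text
time_s: 4.32
tool_pos: [0.4654, -0.2332, 0.0972]
tool_rot: [179.3, -0.2, 111.1]
force: [-0.5, 0.2, 1.1]
grip_width: 0.0522
```

```bash
python3 look.py down 170,210,130,110 380,210,110,110
```

```text
{'time_s': 4.325, 'tool_pos': [0.4654, -0.2332, 0.0972], 'tool_rot': [179.3035, -0.2215, 111.0766], 'force': [-0.5393, 0.1883, 1.0634], 'grip_width': 0.0522}
```

View pics/down.png

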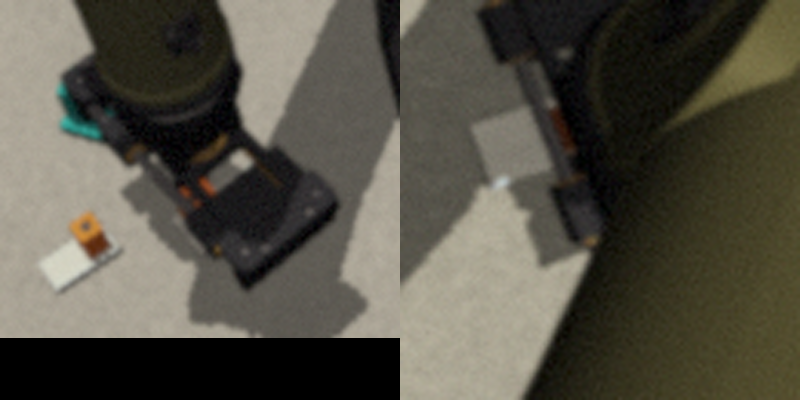

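Request:
carry_out:
  increments: "0.6 -0.0083 -0.011 0 0.7 0 1.2;0.6 0 0 0 0 0 0;0.6 0 0 0.011 0 0 0;0.6 0 0 0 0 0 0;0.6 0 0 0 0 0 0"

```text
time_s: 5.05
tool_pos: [0.4609, -0.2475, 0.0903]
tool_rot: [179.6, 0.1, 109.8]
force: [0.0, -0.4, 0.4]
grip_width: 0.0524
```

Request:
carry_out:
  increments: "0.6 0.003 -0.002 0.004 0.4 0 0;0.6 0 0 0 0 0 0;0.35 0 0 0 0 0 0;0.25 0 0 0 0 0 0;0.1 0 0 0 0 0 0;0.1 0 0 0 0 0 0;0.1 0 0 0 0 0 0;0.1 0 0 0 0 0 0"
  force: 40

```text
time_s: 6.05
tool_pos: [0.4579, -0.245, 0.086]
tool_rot: [-180.0, 0.1, 109.8]
force: [-0.1, -0.3, -0.8]
grip_width: 0.0239
```

Request:
carry_out:
  increments: "0.1 0 0 -0.02 0 0 0;0.1 0 0 -0.03 0 0 0;0.1 0 0 -0.03 0 0 0;0.1 0 0 -0.03 0 0 0;0.1 0 0 0 0 0 8.97;0.1 0 0 0 0 0 8.97;0.1 0 0 0 0 0 8.97;0.1 0 0 0 0 0 0;0.1 0.05 0.002 0 0 0 0;0.1 0.05 0.002 0 0 0 0;0.1 0.05 0.002 0 0 0 0;0.1 0.05 0.002 0 0 0 0;0.1 0.05 0.002 0 0 0 0;0.1 0.05 0.002 0 0 0 0;0.1 0.025 0.002 0 0 0 0;0.1 0 0 0 0 0 0;0.1 0 0 0 0 0 0"

```text
time_s: 8.18
tool_pos: [0.5164, 0.0772, 0.2126]
tool_rot: [179.3, 0.1, 82.8]
force: [-0.3, -0.4, -2.4]
grip_width: 0.0233
```

```bash
python3 look.py carry 350,170,130,130 170,130,130,130
```

```text
{'time_s': 8.175, 'tool_pos': [0.5164, 0.0772, 0.2126], 'tool_rot': [179.3408, 0.1126, 82.849], 'force': [-0.2903, -0.3626, -2.4387], 'grip_width': 0.0233}
```

View pics/carry.png

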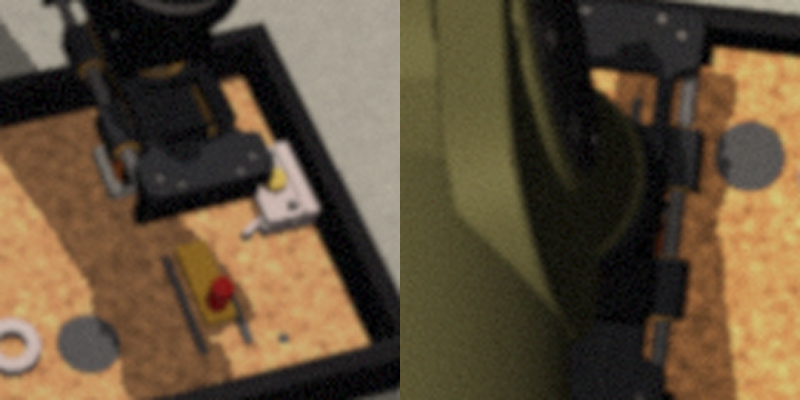

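Request:
carry_out:
  increments: "0.1 0.03 -0.006 0 0.7 0 0;0.1 0 0 0 0 0 0;0.1 0 0 0 0 0 0"

```text
time_s: 8.65
tool_pos: [0.5146, 0.1027, 0.2128]
tool_rot: [-180.0, 0.1, 82.3]
force: [0.9, -0.5, -2.3]
grip_width: 0.0236
```

Request:
carry_out:
  increments: "0.1 0.003 0 0.02 0 0 -0.6;0.1 0 0 0.025 0 0 0;0.1 0 0 0.025 0 0 0;0.1 0 0 0.018 0 0 0;0.1 0 0 0 0 0 0;0.1 0 0 0 0 0 0"

```text
time_s: 9.4
tool_pos: [0.5168, 0.0991, 0.1244]
tool_rot: [179.8, 0.1, 82.5]
force: [0.1, 0.2, -2.2]
grip_width: 0.0236
```

```bash
python3 look.py low 360,190,110,110 170,130,130,130
```

```text
{'time_s': 9.4, 'tool_pos': [0.5168, 0.0991, 0.1244], 'tool_rot': [179.8002, 0.0819, 82.4635], 'force': [0.0943, 0.201, -2.2164], 'grip_width': 0.0236}
```

View pics/low.png

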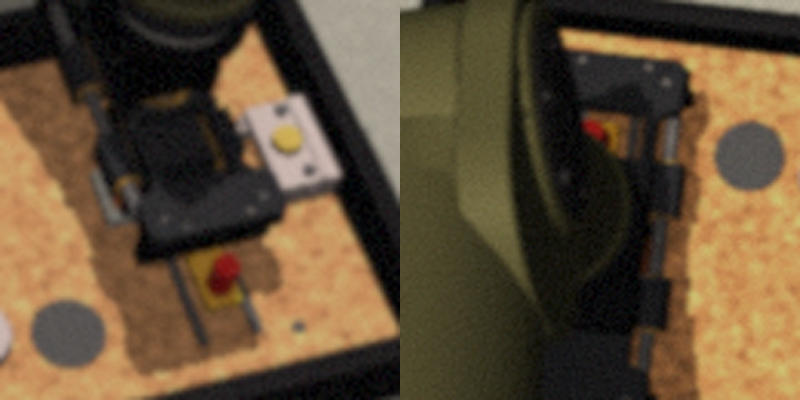

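Request:
carry_out:
  increments: "0.1 0.007 -0.0035 0 0 0 -0.4;0.1 0 0 0 0 0 0;0.1 0 0 0.005 0 0 0;0.1 0 0 0 0 0 0;0.1 0 0 0.002 0 0 0;0.1 0 0 0 0 0 0"

```text
time_s: 10.25
tool_pos: [0.5148, 0.108, 0.1184]
tool_rot: [179.7, -0.0, 83.0]
force: [0.1, 0.5, -2.5]
grip_width: 0.0239
```

Request:
carry_out:
  increments: "0.1 0 0 0.0015 0 0 0;0.1 0 0 0 0 0 0;0.1 0 0 0.001 0 0 0;0.1 0 0 0 0 0 0"

```text
time_s: 10.75
tool_pos: [0.5151, 0.1079, 0.1161]
tool_rot: [179.7, -0.0, 83.0]
force: [-0.3, -0.7, -0.9]
grip_width: 0.024
```

Request:
carry_out:
  increments: "0.1 0.004 0 0 0 0 0;0.1 0.004 0 0 0 0 0;0.1 0.004 0 0 0 0 0;0.1 0.004 0 0 0 0 0;0.1 0 0 0 0 0 0;0.1 0 0 0 0 0 0"

```text
time_s: 11.5
tool_pos: [0.5174, 0.1252, 0.1161]
tool_rot: [179.6, -0.0, 83.0]
force: [0.0, -1.1, -0.9]
grip_width: 0.0236
```

Request:
carry_out:
  increments: "0.1 0.003 0 0 0 0 0;0.1 0.003 0 0 0 0 0;0.1 0.003 0 0 0 0 0;0.1 0 0 0 0 0 0"

```text
time_s: 12.0
tool_pos: [0.5178, 0.1298, 0.1162]
tool_rot: [179.8, 0.3, 82.8]
force: [-1.5, 0.8, 0.0]
grip_width: 0.0241
```

```bash
python3 look.py slide1 360,180,110,110 170,130,130,130
```

```text
{'time_s': 12.0, 'tool_pos': [0.5178, 0.1298, 0.1162], 'tool_rot': [179.7975, 0.3175, 82.8102], 'force': [-1.4866, 0.8186, 0.0332], 'grip_width': 0.0241}
```

View pics/slide1.png

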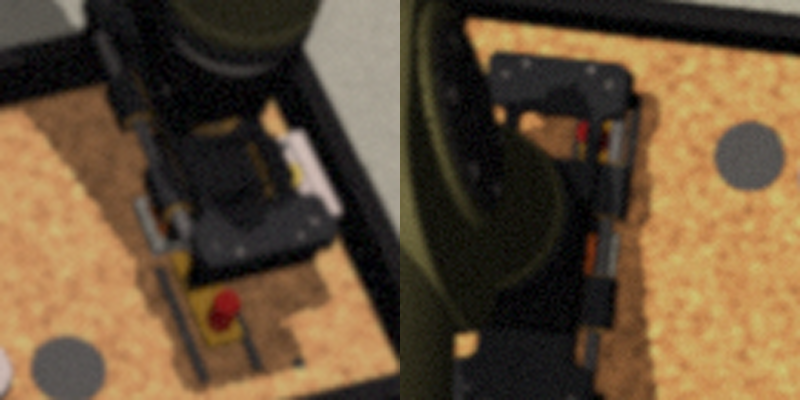

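Request:
carry_out:
  increments: "0.1 0.003 0 0 0 0 0;0.1 0.003 0 0 0 0 0;0.1 0 0 0 0 0 0"

```text
time_s: 12.48
tool_pos: [0.5179, 0.1308, 0.1165]
tool_rot: [179.9, 0.7, 82.7]
force: [-1.5, 0.0, 0.4]
grip_width: 0.0237
```

Request:
carry_out:
  increments: "0.1 0 -0.0015 0 0 0 0;0.1 0.003 0 0 0 -0.7 0;0.1 0.003 0 0 0 0 0;0.1 0.003 0 0 0 0 0"

```text
time_s: 12.98
tool_pos: [0.5176, 0.135, 0.1175]
tool_rot: [180.0, 2.0, 82.6]
force: [-3.5, -9.3, 7.0]
grip_width: 0.0237
```

Request:
carry_out:
  increments: "0.1 0 0 0 0 2 0;0.1 0 0 0 0 0 0;0.1 0 0 0 0 0 0"

```text
time_s: 13.35
tool_pos: [0.5173, 0.1374, 0.1168]
tool_rot: [180.0, -0.2, 82.7]
force: [-0.8, -0.1, -1.9]
grip_width: 0.0236
```

```bash
python3 look.py slide2 380,200,80,80 190,150,90,90
```

```text
{'time_s': 13.35, 'tool_pos': [0.5173, 0.1374, 0.1168], 'tool_rot': [179.9912, -0.1825, 82.7045], 'force': [-0.7619, -0.1491, -1.861], 'grip_width': 0.0236}
```

View pics/slide2.png

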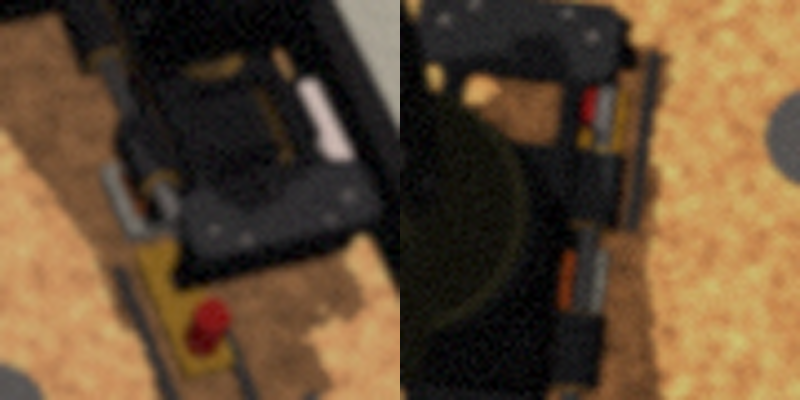

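```bash
python3 - <<'E'
from h import *
for d in(0,-.003,.003):
  v=[.5173,.1374,.0305,np.radians(-7.3)]
  P=pose(v,np.array([(.018,-.017,.01),(-.018,-.017,.01),(.018,-.017,0)])+[0,d,0])
  print(d,((proj(P,D['scene'])-[380,200]+.5)*5).round(0).tolist())
E
python3 - <<'E'
import cv2,pickle
Q=pickle.load(open('d_slide2.pkl','rb'));im=Q['scene']['img'][225:265,395:435]
cv2.imwrite('pics/s2z.png',cv2.resize(cv2.convertScaleAbs(im,alpha=1.6),None,fx=14,fy=14,interpolation=cv2.INTER_CUBIC))
E
```

```text
0 [[125.0, 233.0], [96.0, 165.0], [122.0, 244.0]]
-0.003 [[119.0, 234.0], [90.0, 166.0], [115.0, 246.0]]
0.003 [[132.0, 231.0], [103.0, 163.0], [128.0, 243.0]]
```

View pics/s2z.png

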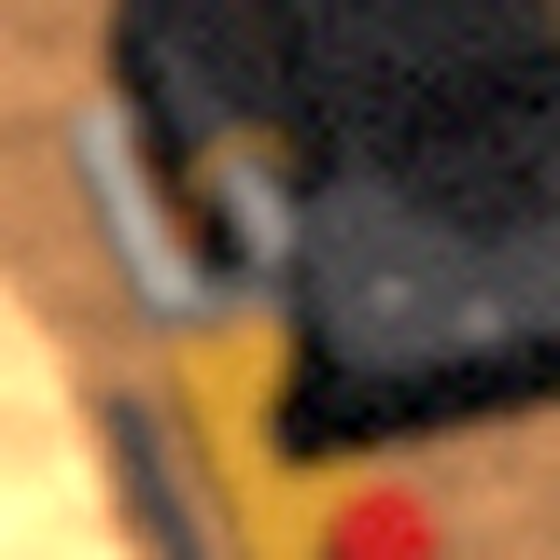

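Request:
carry_out:
  increments: "0.1 0.003 0 0.0005 0 0 0;0.1 0.003 0 0 0 0 0;0.1 0.003 0 0 0 0 0"

```text
time_s: 13.82
tool_pos: [0.5184, 0.1464, 0.1161]
tool_rot: [-180.0, -0.1, 82.7]
force: [-0.1, -2.7, -3.0]
grip_width: 0.0238
```

Request:
carry_out:
  increments: "0.1 0.003 0 0 0 0 0;0.1 0.003 0 0 0 0 0"

```text
time_s: 14.08
tool_pos: [0.5187, 0.1473, 0.1162]
tool_rot: [-179.9, 0.4, 82.6]
force: [-2.6, -7.1, 4.8]
grip_width: 0.0234
```

Request:
carry_out:
  increments: "0.1 0.004 0 0 0 0.4 0;0.1 0.005 0 0 0 0 0"

```text
time_s: 14.32
tool_pos: [0.5189, 0.1479, 0.1164]
tool_rot: [-179.6, 0.7, 82.4]
force: [-4.8, -11.1, 8.1]
grip_width: 0.0238
```

Request:
carry_out:
  increments: "0.1 0.006 0 0 0 0.5 0;0.1 0.007 0 0 0 0.3 0"

```text
time_s: 14.58
tool_pos: [0.5193, 0.1486, 0.1166]
tool_rot: [-179.3, 0.8, 82.0]
force: [-6.4, -14.7, 10.2]
grip_width: 0.0238
```

Request:
carry_out:
  increments: "0.1 0 -0.001 0 -0.7 0.8 -0.9;0.1 0.005 -0.001 0 0 0 0;0.1 0.006 -0.001 0 0 0 0;0.1 0.006 0 0 0 0.3 0"

```text
time_s: 15.08
tool_pos: [0.5184, 0.1489, 0.1167]
tool_rot: [-179.8, 1.0, 82.4]
force: [-6.3, -14.1, 7.8]
grip_width: 0.0238
```

```bash
python3 - <<'E'
from cell import *
o=get_obs();print(o['force'].round(2),o['wrist_torque'].round(3),o['tool_pos'].round(4),o['tool_rot'].round(2))
E
python3 look.py slide3 395,205,50,50 190,150,90,90
```

```text
[ -6.29 -14.14   7.82] [-3.215  1.188  0.128] [0.5184 0.1489 0.1167] [-179.81    1.01   82.37]
{'time_s': 15.075, 'tool_pos': [0.5184, 0.1489, 0.1167], 'tool_rot': [-179.8146, 1.0109, 82.3688], 'force': [-6.29, -14.1446, 7.821], 'grip_width': 0.0238}
```

View pics/slide3.png

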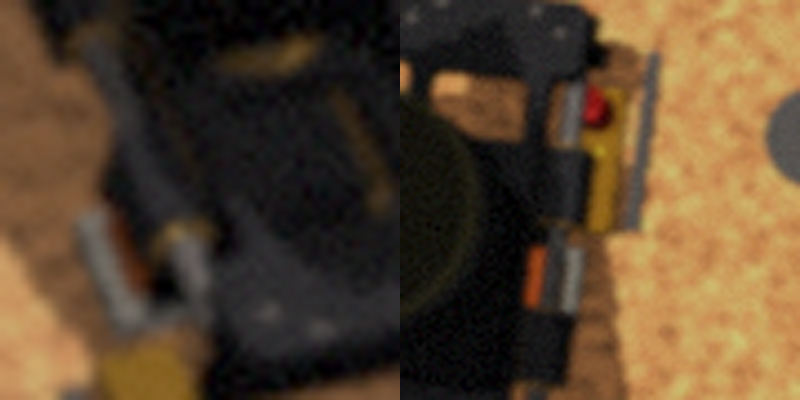

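Request:
carry_out:
  increments: "0.1 0.006 -0.0015 0 0 0.8 -0.3;0.1 0.007 -0.001 0 0 0.4 -0.2;0.1 0.008 -0.001 0 0 0.4 -0.2"

```text
time_s: 15.55
tool_pos: [0.5185, 0.1595, 0.1162]
tool_rot: [-179.8, 0.2, 82.6]
force: [0.7, -10.6, 0.9]
grip_width: 0.0237
```

Request:
carry_out:
  increments: "0.1 0.004 0 0 0 0.2 0;0.1 0.005 0 0 0 0 0"

```text
time_s: 15.8
tool_pos: [0.5191, 0.1619, 0.1163]
tool_rot: [-179.7, 0.5, 82.4]
force: [-4.3, -13.2, 8.0]
grip_width: 0.0236
```

Request:
carry_out:
  increments: "0.1 0.005 -0.0005 0 0 0.3 -0.2;0.1 0.007 -0.0005 0 0 0.3 0"

```text
time_s: 16.05
tool_pos: [0.5196, 0.1632, 0.1166]
tool_rot: [-179.5, 0.8, 82.3]
force: [-5.2, -19.6, 9.1]
grip_width: 0.024
```

Request:
carry_out:
  increments: "0.1 0.006 -0.0005 0 0 0.6 -0.3;0.1 0.008 -0.0005 0 0 0.3 -0.2"

```text
time_s: 16.3
tool_pos: [0.5199, 0.1634, 0.1167]
tool_rot: [-179.3, 1.0, 82.4]
force: [-5.9, -20.4, 10.4]
grip_width: 0.0237
```

```bash
python3 look.py slide4 395,205,60,60 180,150,90,90;python3 - <<'E'
from h import *
for d in(0,-.003,.003):
  v=[.5196,.1635,.0305,np.radians(-7.3)]
  P=pose(v,np.array([(.018,-.017,.01),(-.018,-.017,.01),(.018,-.017,0)])+[0,d,0])
  print(d,((proj(P,D['scene'])-[395,205]+.5)*400/60).round(0).tolist())
E
```

```text
{'time_s': 16.3, 'tool_pos': [0.5199, 0.1634, 0.1167], 'tool_rot': [-179.2911, 0.9895, 82.4245], 'force': [-5.8891, -20.3731, 10.3575], 'grip_width': 0.0237}
0 [[141.0, 256.0], [101.0, 166.0], [136.0, 271.0]]
-0.003 [[133.0, 258.0], [93.0, 168.0], [127.0, 273.0]]
0.003 [[150.0, 254.0], [110.0, 164.0], [144.0, 269.0]]
```

View pics/slide4.png

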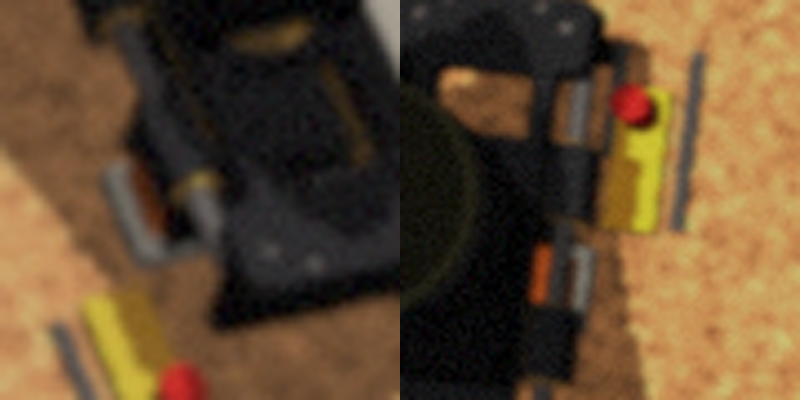

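Request:
carry_out:
  increments: "0.1 0 0 0 0.5 0.5 0;0.6 0 0 0 0 0 0;0.6 0 0 0 0 0 0;0.6 0 0 0 0 0 0;0.6 0 0 -0.03 0 0 0;0.6 0 0 -0.04 0 0 0;0.6 -0.05 0.03 -0.02 0 0 0;0.6 -0.05 0.03 0 0 0 0;0.6 -0.05 0.03 0 0 0 0;0.6 -0.03 0 0 0 0 0;0.6 0 0 0 0 0 0"

```text
time_s: 17.77
tool_pos: [0.5923, -0.0223, 0.2111]
tool_rot: [-179.2, 0.1, 83.2]
force: [-0.0, -0.2, -0.3]
grip_width: 0.0522
```

```bash
python3 look.py home 395,205,70,80 170,150,80,80
```

```text
{'time_s': 17.775, 'tool_pos': [0.5923, -0.0223, 0.2111], 'tool_rot': [-179.1876, 0.1021, 83.1562], 'force': [-0.0423, -0.1786, -0.3183], 'grip_width': 0.0522}
```

View pics/home.png

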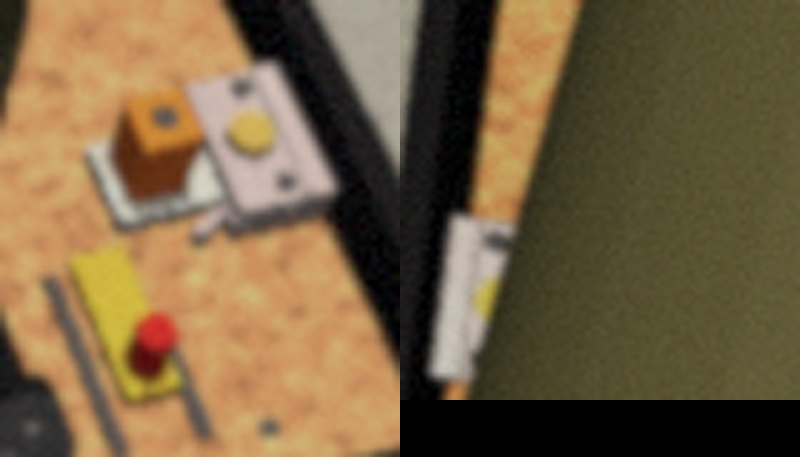

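```bash
python3 - <<'E'
import cv2,pickle
from h import *
Q=pickle.load(open('d_home.pkl','rb'));s=14;x0,y0,w,h=405,214,50,40
im=cv2.resize(Q['scene']['img'][y0:y0+h,x0:x0+w],None,fx=s,fy=s,interpolation=cv2.INTER_CUBIC)
# predicted home outline w/ scene-only retainer pose
R=[.5208,.1638,.03,np.radians(-7.4)]
for dy,col in((0,(0,255,0)),(-.004,(0,0,255))):
  for pts in ([(-.012,-.012,.05),(.012,-.012,.05),(.012,.012,.05),(-.012,.012,.05)],[(-.018,-.017,.01),(.018,-.017,.01),(.018,.025,.01)],[(.026,-.019,.009),(.080,-.019,.009)]):
    p=(proj(pose(R,np.array(pts)+[0,dy,0]),Q['scene'])-[x0,y0]+.5)*s
    cv2.polylines(im,[p.round().astype(int)],len(pts)==4,col,1)
cv2.imwrite('pics/homez.png',im)
E
```

```text
(no output)
```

View pics/homez.png

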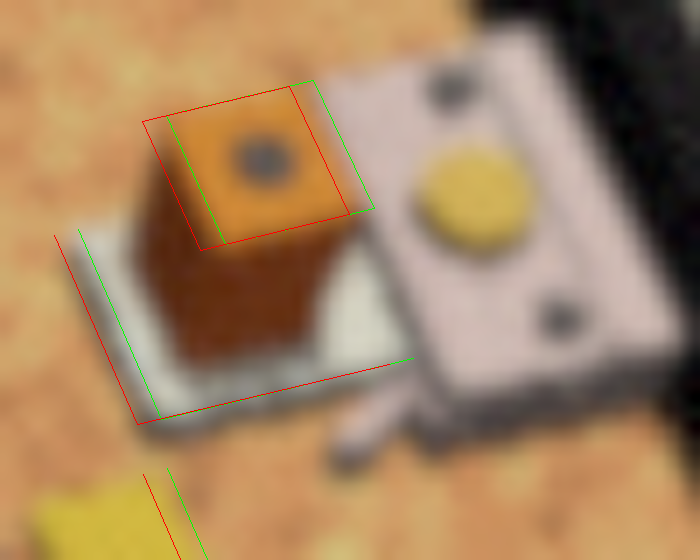

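The foot reads home: the push stalled at 20 N without moving on, and travel from the mouth and from the pip fits. The overlay shows the heel about 2 mm ahead of the keeper edge line (crop px 172 against 155). Now I'll cage the knob between the jaws.

Request:
carry_out:
  increments: "0.4 0.048 -0.006 0 -0.8 0 0;0.4 0.048 -0.006 0 0 0 0;0.4 0.04 -0.006 0 0 0 0;0.4 0 0 0 0 0 0;0.4 0 0 0 0 0 0"

```text
time_s: 18.5
tool_pos: [0.5878, 0.1353, 0.2108]
tool_rot: [-179.9, -0.3, 84.3]
force: [-0.1, -0.8, 0.6]
grip_width: 0.0351
```

Request:
carry_out:
  increments: "0.4 -0.012 0.005 0 0 0 1.4;0.4 0 0 0 0 0 0;0.4 0 0 0.025 0 0 0;0.4 0 0 0 0 0 0;0.4 0 0 0 0 0 0"

```text
time_s: 19.12
tool_pos: [0.593, 0.1178, 0.1868]
tool_rot: [179.9, -0.3, 82.4]
force: [-0.2, 0.3, -0.5]
grip_width: 0.0353
```

Request:
carry_out:
  increments: "0.4 0.004 -0.002 0 0 0 -0.4;0.4 0 0 0 0 0 0;0.4 0 0 0.02 0 0 0;0.4 0 0 0.02 0 0 0;0.4 0 0 0 0 0 0;0.4 0 0 0 0 0 0"

```text
time_s: 19.88
tool_pos: [0.5919, 0.123, 0.1455]
tool_rot: [179.9, -0.4, 82.9]
force: [-0.1, 0.4, 0.5]
grip_width: 0.0349
```

```bash
python3 look.py knob 390,220,80,80 190,120,90,90
```

```text
{'time_s': 19.875, 'tool_pos': [0.5919, 0.123, 0.1455], 'tool_rot': [179.867, -0.3836, 82.8826], 'force': [-0.1431, 0.4366, 0.4528], 'grip_width': 0.0349}
```

View pics/knob.png

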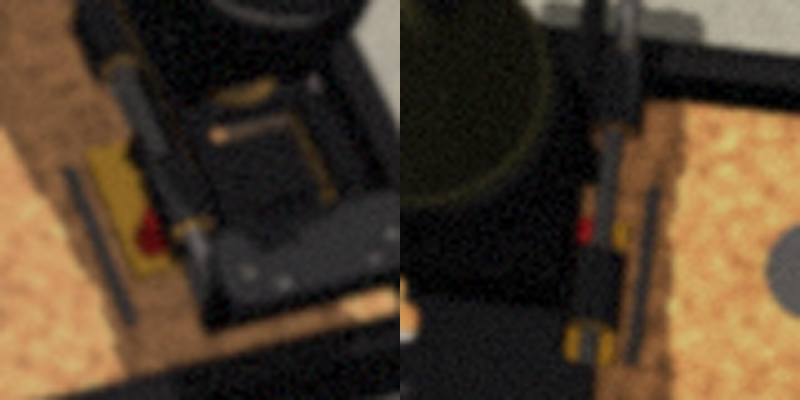

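Request:
carry_out:
  increments: "0.4 0 0 0.012 0 0 0;0.4 0 0 0 0 0 0;0.4 0 0 0.012 0 0 0;0.4 0 0 0.008 0 0 0;0.4 0 0 0 0 0 0;0.4 0 0 0 0 0 0"

```text
time_s: 20.72
tool_pos: [0.5924, 0.1234, 0.112]
tool_rot: [179.8, -0.4, 82.9]
force: [0.5, -0.8, 0.3]
grip_width: 0.0349
```

Request:
carry_out:
  increments: "0.4 0 -0.004 0 0 0 0;0.4 0 -0.004 0 0 0 0;0.4 0 -0.004 0 0 0 0;0.4 0 -0.004 0 0 0 0;0.4 0 0 0 0 0 0"

```text
time_s: 21.35
tool_pos: [0.5763, 0.1255, 0.113]
tool_rot: [179.6, -0.5, 82.9]
force: [0.2, 0.2, 0.4]
grip_width: 0.0347
```

Request:
carry_out:
  increments: "0.4 0 -0.004 0 0 0 0;0.4 0 -0.004 0 0 0 0;0.4 0 -0.004 0 0 0 0;0.4 0 -0.004 0 0 0 0"

```text
time_s: 21.85
tool_pos: [0.5604, 0.1276, 0.1131]
tool_rot: [179.5, -0.5, 82.9]
force: [2.6, 0.2, -1.1]
grip_width: 0.0352
```

Request:
carry_out:
  increments: "0.4 0 -0.004 0 0 0 0;0.4 0 -0.004 0 0 0 0;0.4 0 -0.004 0 0 0 0"

```text
time_s: 22.22
tool_pos: [0.5477, 0.1293, 0.1131]
tool_rot: [179.5, -0.5, 82.9]
force: [1.8, -0.5, -1.1]
grip_width: 0.0347
```

Request:
carry_out:
  increments: "0.4 0 -0.003 0 0 0 0;0.4 0 -0.003 0 0 0 0;0.4 0 -0.003 0 0 0 0"

```text
time_s: 22.6
tool_pos: [0.5391, 0.1305, 0.1132]
tool_rot: [179.3, -0.5, 82.9]
force: [8.2, 0.2, -7.5]
grip_width: 0.0352
```

Request:
carry_out:
  increments: "0.4 0 -0.004 0 0 0 0;0.4 0 -0.005 0 0 0 0"

```text
time_s: 22.85
tool_pos: [0.5376, 0.1302, 0.1142]
tool_rot: [178.2, -0.6, 82.8]
force: [15.6, -0.9, -12.0]
grip_width: 0.0348
```

Request:
carry_out:
  increments: "0.4 0 0.003 0 1 0 0;0.4 0 0.004 0 0.8 0 0;0.4 0 0 0 0 0 0;0.4 0 0 -0.02 0 0 0;0.4 0 0 -0.04 0 0 0;0.4 0 0 -0.04 0 0 0;0.4 -0.05 0.01 0 0 0 0;0.4 -0.05 0.01 0 0 0 0;0.4 -0.05 0.01 0 0 0 0;0.4 -0.05 0.01 0 0 0 0;0.4 0 0 0 0 0 0"

```text
time_s: 24.22
tool_pos: [0.5552, -0.0791, 0.2138]
tool_rot: [-179.2, -0.5, 83.1]
force: [0.9, 0.8, 0.3]
grip_width: 0.0349
```

```bash
python3 look.py shut 395,205,70,80 170,150,80,80
```

```text
{'time_s': 24.225, 'tool_pos': [0.5552, -0.0791, 0.2138], 'tool_rot': [-179.2489, -0.5042, 83.0571], 'force': [0.9001, 0.7945, 0.3012], 'grip_width': 0.0349}
```

View pics/shut.png

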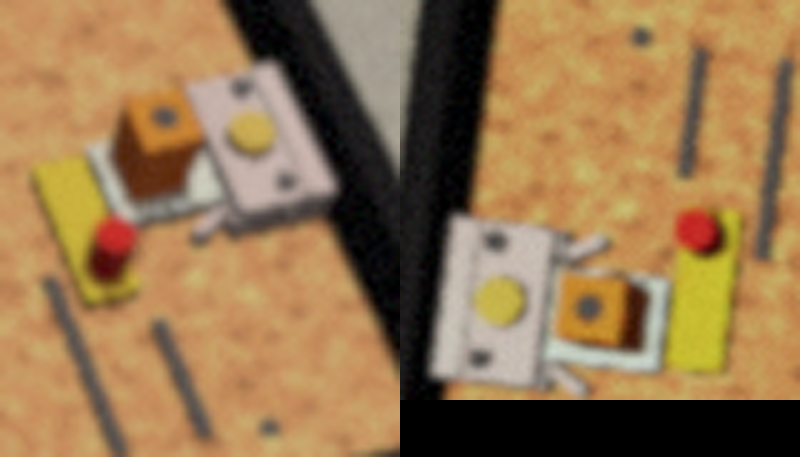

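```bash
sed -n '/^def ray/,/^    return np.linalg/p' fit.py > t.py; cat > m.py <<'E'
from h import *
exec(open('t.py').read())
a=np.radians(-7.1);O=np.array([.5212,.1614,.03]);R=np.array([[np.cos(a),np.sin(a),0],[-np.sin(a),np.cos(a),0],[0,0,1]])
for n,s,t in(('knob',(116,237),(297,230)),('hole',(166,117),(189,307)),('housing',(251,133),(99,300)),('keeper end far corner -x,-y',(35,173),(322,372)),('keeper end',(88,155),(268,370))):
    p=tri(np.array(s)/5.714-.5+[395,205],np.array(t)/5-.5+[170,150]);print(n,(R@(p-O)*1000).round(1))
p=tri((422.5,262),(231.3,173));print('knob before',(R@(p-O)*1000).round(1))
E
python3 m.py
```

```text
knob [ 33.1 -29.6  31.7]
hole [-1.   0.9 50.1]
housing [ 0.2 41.1 24. ]
keeper end far corner -x,-y [-15.9 -38.6   3.7]
keeper end [-17.2 -17.6   5.6]
knob before [ 74.5 -29.6  34.4]
```

Both views show the keeper shut behind the heel. The knob is at retainer x 33 mm (34 expected). The post hole is at (-1, 0.9) mm, and relative to the pip housing it is within 0.3 mm of home in y. Before handing in, I'll check that nothing else moved.

```bash
python3 - <<'E'
import pickle,cv2
import numpy as np
D=pickle.load(open('d0.pkl','rb'));Q=pickle.load(open('d_shut.pkl','rb'))
d=np.hstack([cv2.resize(np.vstack([cv2.resize(D[n]['img'],(400,300)),cv2.resize(Q[n]['img'],(400,300))]),(400,600)) for n in('scene','top')])
cv2.imwrite('pics/cmp.png',d)
E
```

```text
(no output)
```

View pics/cmp.png

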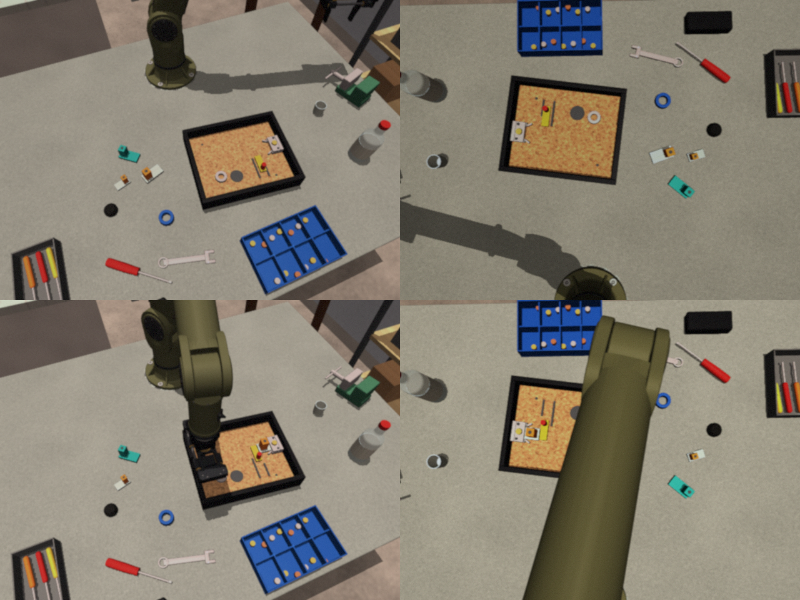

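The look-alikes, ring, cap, tools and trays are all where they were, and the gripper is clear in the air. The white ring in the plinth is hidden behind the arm, but the gripper never went below 0.19 m there.

```bash
python3 - <<'E'
from cell import *
o=get_obs();print(o['time_s'],o['force'])
print(sign_off())
E
```

```text
24.325 [0.44408692 0.33101857 0.61961562]
the job is handed in; nothing more can be done
None
```

The foot is fully home under the retainer's lip and the keeper is shut behind it. I handed the job in at 24.3 s with the gripper clear of everything.

**What I did:** I picked up the larger orange-post foot and set it on the board in front of the retainer. I slid it past the pip, then pushed it to the stop. After letting go, I pushed the keeper across by its knob with the jaws loosely around it.

**Forces:** The highest reading in the slide was about 21 N sideways (24 N in all, with the downward press), at the stop; the foot moved only 0.2 mm on the last push. The pip gave way after a last reading of about 15 N. The keeper needed about 2–3 N to slide and read 16 N (20 N in all) against its end stop. These are readings at the end of each move, so brief peaks between them were not seen.

**Last checks (both cameras):**
- **Foot:** the post centre is about (-1, +1) mm from home, within the camera error, and level with the pip housing to 0.3 mm in y.
- **Keeper:** the knob is at x 33 mm (34 expected when shut), and a small gap to the heel shows.
- **Disagreement:** the two cameras differ by about 4 mm in y, so I judged "home" also by the stall, the travel from the mouth and pip, and the gap to the keeper.
- **Rest of the bench:** the look-alikes, tools and trays had not moved. The white ring in the plinth was hidden behind the arm in the last pictures, so I could not check it.

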